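# Load the dust blow-off box and hold its sprung cover rod at the mark

## Task

Tip the hinged loading tray up by its yellow bar so that all three metal parts slide off into the blue blow-off box, and lower the tray flat again. Then pull the sprung rod out by its yellow crossbar until its pointer stands level with the red mark on the scale, which draws the orange cover over the box, and finish while still holding it steadily there, as the spring would pull it back. Leave the red mark where it is set and do not disturb the other things on the table.

Things in the scene. Friction and masses are not known exactly. Their poses are not given: they have to be found in the camera images.
- station: The blow-off station: 12 mm aluminium base, 270 x 200 mm, carrying box, tray and rod, fixed to the table at a different place each time. Origin on the table under the centre of the blue box. z up, x roughly away from the robot (turned up to 0.25 rad), y roughly to its left; the offsets below are along these axes.
- box_in (a point): Centre of the inner floor (18 mm above the table) of the open blue blow-off box, inside 84 mm along x and 90 mm along y; walls 5 mm thick, rims 80 mm above the table, but the wall on its -y side rises to 125 mm as a back-stop. Axes as the station's.
- tray (a joint): Tip angle of the tray, rad: 0 flat, at most 1.1. Aluminium tray, inside 84 mm (x) by 115 mm (y), floor 89 mm above the table, rims 16 mm on three sides, open to the box, hinged along x on the box's +y rim. Lifting its far end slides things in -y into the box; they start at about 0.45 to 0.75 rad, by friction. 0.18 kg, light hinge: falls back flat when not held.
- hinge_line (a point): Middle of the tray's hinge axis, which runs along station x: 50 mm to +y of the box's centre, 85 mm above the table.
- tray_bar (a point): Middle of the tray's yellow grip bar, round, 10 mm thick, 84 mm long, along x; 170 mm to +y of the hinge axis and 18 mm above it when flat (103 mm above the table). Thin struts join it to the tray 38 mm either side of the middle; 45 mm free between bar and tray wall. It can turn between the fingers as the tray tips. Axes: the tray's own.
- rod (a joint): How far the rod is pulled out, m: 0 at rest, at most 0.125. Steel rod, 10 mm thick, 70 mm above the table, 100 mm to -y of the box's centre; slides out of a black sleeve towards station -x. An inner spring pulls it back: 5 N at rest, 80 N/m more (12 to 14 N at the mark). The orange cover moves with it from +x over the box, 81 to 86 mm above the table.
- rod_bar (a point): Middle of the rod's yellow crossbar, round, 12 mm thick, 60 mm long, along station y, 115 mm above the table, on a 12 mm post at the rod's front end, 45 mm above the rod's axis: fingers fit from above, one on its -x and one on its +x side. Axes as the station's.
- pointer (a point): Tip of the rod's thin yellow pointer, 70 mm above the table, just beside the rod on its -y side, above the white scale bar. It moves with the rod and keeps 40 mm to +x of the crossbar. Axes as the station's.
- mark (a point): Centre of the red mark, 12 mm wide along x, on the white scale bar (165 mm long, along x, top 66 mm above the table, 128 mm to -y of the box's centre). Set elsewhere each time: the pointer must travel 90 to 112 mm in station -x to stand level with it. Axes as the station's.
- clamp: Black clamp block, 24 x 24 x 22 mm high, 35 g, on the tray at the start. Origin at the centre of its underside.
- spacer: Brass spacer, 26 x 18 x 16 mm high, 50 g, on the tray at the start. Origin at the centre of its underside.
- foot: Steel stepped foot, 24 x 24 x 22 mm high, 45 g, on the tray at the start. Origin at the centre of its underside.
- lens_post: Bystander: small lens on a post with round foot 40 mm across, 57 mm high, standing on the robot's side of the box. Origin at the centre of its underside.
- mirror_post: Bystander: mirror on a taller post, foot 40 mm across, 97 mm high. Origin at the centre of its underside.
- adapter_ring: Bystander: black ring 48 mm across, 14 mm high, lying beyond the tray. Origin at the centre of its underside.
- screwdriver: Bystander: screwdriver lying on the table.
- wipe_jar: Bystander: amber jar with blue cap, 56 mm across, 100 mm high. Origin at the centre of its underside.
- tape_roll: Bystander: roll of green tape, 80 mm across, 20 mm high. Origin at the centre of its underside.
- hex_wrench: Bystander: wrench, 150 mm long, lying on the table.

How it is judged:
By the outcome, as a careful person would: the job done as asked, in the order asked, and still so for the second after the job is handed in, while the arm keeps its last pose, push and grip.
It also fails if it takes over 66 s, if anything falls off the work surface, if the arm or the gripper's body presses on something with over 40 N, if the wrist force passes 120 N, or if a joint passes its speed limit or range.

## Robot

A 6-joint arm with a two-finger parallel gripper is mounted at the origin on the work surface. World frame = base frame: x ahead of the robot, y to its left, z up, the work surface at z = 0. Lengths are in mm, angles in rad, forces in N, time in s.
With the tool pointing down it reaches from about 300 to 775 mm from the base axis. Payload 14.6 kg.
Tool frame: the origin (TCP) lies between the finger pads; the fingertips stand 8 mm ahead of it and the grasp point (between the pads) lies 11 mm behind it; z points along the fingers, y is the direction in which the jaws open and shut (so a half turn about z gives the same grasp; the last joint's range is limited). The gripper opens to 94 mm and grips with 3 to 60 N. Pads are 16 mm wide; open, the fingers measure 119 mm over their backs; the gripper's body (75 mm by 177 mm) begins 78 mm behind the grasp point.
Start: joints at [-1.197, 0.3, 1.521, -0, 1.321, -0.067], TCP at [234.657, -497.419, 213.446] pointing down, gripper open.
Joint ranges: [-3.03, 3.03], [-0.79, 2.21], [0.23, 2.52], [-1.04, 4.18], [0, 3.07], [-2.55, 2.55]. Speed limits (rad/s): [2.22, 2.22, 2.57, 3.14, 3.14, 3.14].

## Interface

Orientations are given as [roll, pitch, yaw] about the fixed x, y, z axes, in that order (R = Rz(yaw) Ry(pitch) Rx(roll)).
In Python, from cell import manip gives the robot as it stands. The module is installed in compiled form; this text tells all that it offers.
- The arm moves only by the tool send_rows, never from a script. Its argument "series" is a list that holds one entry, the list of rows, each a list of 5 numbers: the opening, from 0 (shut) to 1 (fully open), then the shift along the tool's x, y, z in mm, then the turn about the tool's z in degrees. In form: [[[gripper, dx, dy, dz, roll], ...]]. A call has 1 to 10 rows; each row is the pose to reach, as a shift and turn from the pose commanded when the call began, along the tool's axes at that moment; what a row does not reach only later rows make up. A row lasts 1/10 s, in which the tool goes at most 50 mm and 8.59 degrees, less where a joint would pass 70% of its speed; a pose out of reach is approached as far as the arm can. A call with a gripper value outside its range is refused whole. The fingers move at their own pace and stop on an object; "newtons" is the grip in N (left out, the last holds). Time passes only in rows, so rows that repeat a pose let the fingers close. It gives the time, the measured TCP pose, the force and the opening at its end, in the units of the state.
- manip.read_state(): the state, without advancing time (a new reading comes with each control period).
- manip.camera(name): name is "side" or "top"; returns a dict with "img" (420x560x3 uint8, red, green, blue), "vfov" (degrees; the focal length in pixels is half the picture's height over the tangent of half this angle, whatever the lens; pixels are square), "cx", "cy" (the principal point, pixels), "pose" (4x4, takes a point from camera to world coordinates). Camera axes: x right, y down, z forward; pixel columns grow to the right and rows downward; lengths in mm; the calibration is good to about 2 mm. A picture is of the moment at which its call begins. There is no depth.
- manip.sign_off(): hands the job in, once; it reports no verdict.
Trained networks look in a picture, given as the dict that the camera call returned (one of the last four; its "shot" number tells which), for a name from the list of things; names that differ only in an ending like _2 or _b are one class to them, and where a whole thing is asked for, a point or a joint stands for the part that bears it (a point fixed in the world has none). Each returns a list of dicts, best first, with "conf" (0 to 1); they miss things now and then, are a little off and sometimes report something else, mostly with a low value. They report only what shows in the picture. A call takes as long as a camera call.
- manip.find_in(target, picture): "rect" ([left, top, width, height] in pixels, round what is visible of it).
- manip.silhouettes(target, picture): "pixels" (420x560 bool, what is visible of it) and "rect" ([left, top, width, height] in pixels, round what is visible of it).
The state is a dict: "clock": time; "joints": joint angles; "qd": joint speeds; "effort": joint torques, N m; "eef_pos": TCP position; "eef_rot": TCP orientation; "wrist_force": force on the tool from outside, world axes, zero at the start; "moment": the same for the moment, N m; "finger_gap": finger opening in mm.
Only numpy, scipy, OpenCV 4.12 (cv2) and the standard library are available. Lean on these libraries where they do the work, as an engineer would, in place of code of your own. Each camera call takes 0.05 s, during which the arm holds its last target. There are 200 camera calls.

## Working session

There is one attempt and no reset: what is moved stays moved. The work goes in short steps, Python scripts to look and compute and a tool call to move; the robot and the scene stay as the last step left them, time stands still between calls to the robot, and variables do not carry over. Pictures are saved under pics/ and viewed, about 8 in all and at most 12, crops included, and the job is handed in when it is done.

Besides the shell and the picture viewer there is one more tool, called after "Emit:" in YAML: its name, and indented under it one key for each argument. send_rows: Moves the arm, as the interface text tells. Its arguments: {"type":"object","properties":{"series":{"type":"array"},"newtons":{"type":"number"}},"required":["series"]}

```bash
mkdir -p pics
python3 - <<'E'
from cell import manip
import cv2,numpy as np
s=manip.read_state();print(s)
for n in("top","side"):
    c=manip.camera(n);cv2.imwrite(f"pics/{n}0.png",c["img"][:,:,::-1]);print(n,c["vfov"],c["cx"],c["cy"],c["pose"].round(3).tolist(),c["shot"])
    for t in("tray_bar","rod_bar","mark","pointer","box_in"):
        try:
            r=manip.find_in(t,c);print(t,[(np.round(d["rect"]).tolist(),round(d["conf"],2)) for d in r[:2]])
        except Exception as e:print(t,e)
E
```

```text
{'clock': 0.0, 'joints': array([-1.19659227e+00,  3.00443660e-01,  1.52159525e+00, -2.26029685e-06,
        1.32071580e+00, -6.65732048e-02]), 'qd': array([ 0.00047643,  0.0004201 ,  0.00030863, -0.00110809, -0.00072798,
        0.0005977 ]), 'effort': array([ 3.08257586e-04, -5.31805909e+01, -3.52738810e+01,  7.08509772e-02,
        2.44472595e-02, -9.66712423e-05]), 'eef_pos': array([ 234.5669547 , -497.18038017,  212.89539065]), 'eef_rot': array([-3.14043303e+00, -7.51196747e-05,  4.40777776e-01]), 'wrist_force': array([-0.28805028, -1.06372993,  0.09641398]), 'moment': array([ 6.00659701e-05, -1.33780603e-02, -2.92848461e-02]), 'finger_gap': 94.08790342399821}
top 47.725578979314875 281.95005983243226 196.9567436156955 [[0.018, -0.994, 0.106, 392.836], [-1.0, -0.017, 0.012, -25.267], [-0.01, -0.106, -0.994, 1472.415], [0.0, 0.0, 0.0, 1.0]] 1
tray_bar [([194.0, 152.0, 65.0, 38.0], 0.77), ([224.0, 169.0, 7.0, 12.0], 0.47)]
rod_bar [([257.0, 89.0, 61.0, 96.0], 0.59)]
mark []
pointer []
box_in [([193.0, 88.0, 135.0, 134.0], 0.95)]
side 50.506147065608275 285.65966224831584 211.71466625204314 [[-0.979, -0.11, 0.17, 367.572], [-0.202, 0.483, -0.852, 1008.952], [0.011, -0.869, -0.495, 704.413], [0.0, 0.0, 0.0, 1.0]] 2
tray_bar [([222.0, 227.0, 58.0, 42.0], 0.61), ([184.0, 194.0, 108.0, 32.0], 0.25)]
rod_bar [([184.0, 194.0, 107.0, 33.0], 0.92)]
mark [([320.0, 157.0, 16.0, 29.0], 0.6), ([184.0, 192.0, 142.0, 97.0], 0.37)]
pointer [([184.0, 192.0, 107.0, 36.0], 0.71)]
box_in [([183.0, 191.0, 143.0, 100.0], 0.8), ([184.0, 190.0, 108.0, 37.0], 0.62)]
```

Run:
```python
import cv2
t=cv2.imread("pics/top0.png");s=cv2.imread("pics/side0.png")
cv2.imwrite("pics/t1.png",cv2.resize(t[70:240,160:370],None,fx=3.8,fy=3.5,interpolation=2)) if 0 else cv2.imwrite("pics/t1.png",cv2.resize(t[80:230,160:360],None,fx=4,fy=4,interpolation=2))
cv2.imwrite("pics/s1.png",cv2.resize(s[150:300,165:365],None,fx=4,fy=4,interpolation=2))
```

```text
(no output)
```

View pics/t1.png

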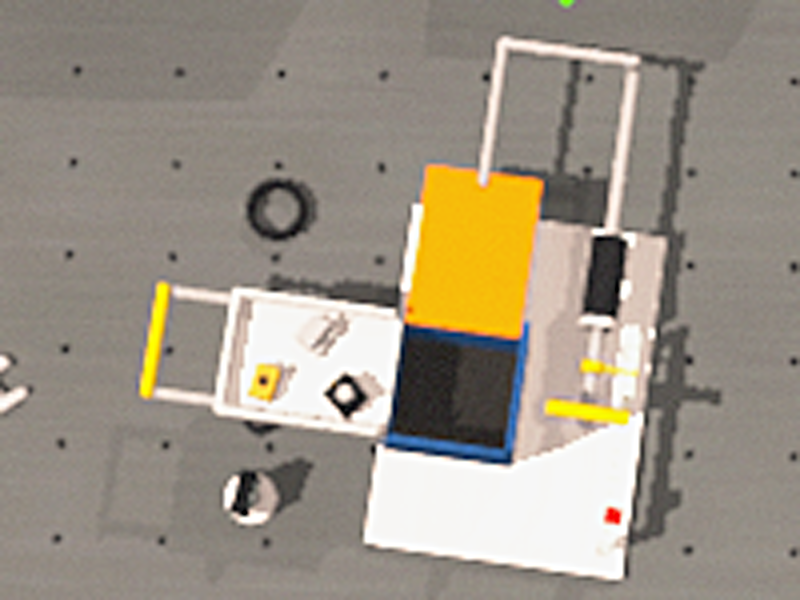

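View pics/s1.png

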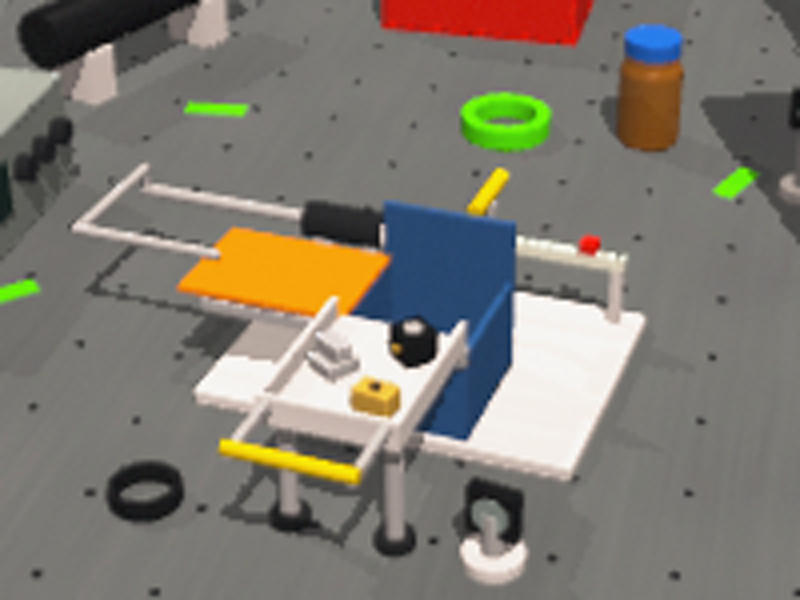

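View pics/top0.png

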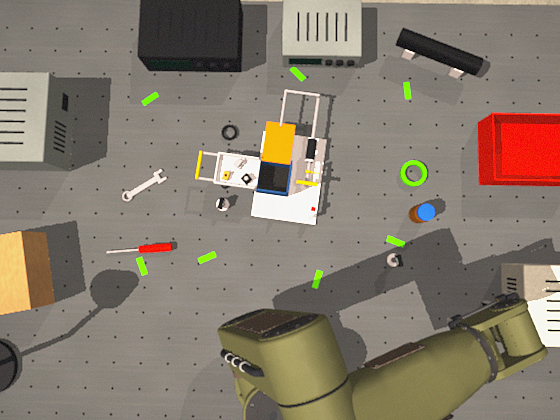

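The pictures show the tray bar at top px (199,165), the rod bar at (307,183), the red mark at (313,209), and the lens post at (222,204), on the robot's side of the tray. Next I'll fit the station pose.

```bash
cat > h.py <<'E'
from cell import manip
import cv2,numpy as np
from scipy.optimize import least_squares
def proj(c,P):
    M=np.linalg.inv(c["pose"]);p=(M[:3,:3]@np.atleast_2d(P).T).T+M[:3,3]
    f=210/np.tan(np.radians(c["vfov"])/2);return np.c_[c["cx"]+f*p[:,0]/p[:,2],c["cy"]+f*p[:,1]/p[:,2]]
def back(c,uv,z):
    f=210/np.tan(np.radians(c["vfov"])/2);d=c["pose"][:3,:3]@np.array([(uv[0]-c["cx"])/f,(uv[1]-c["cy"])/f,1]);o=c["pose"][:3,3]
    return o+d*(z-o[2])/d[2]
def blobs(c,lo,hi,box,amin=3):
    h=cv2.cvtColor(c["img"],cv2.COLOR_RGB2HSV);m=cv2.inRange(h,np.array(lo),np.array(hi))
    k=np.zeros_like(m);x0,y0,x1,y1=box;k[y0:y1,x0:x1]=m[y0:y1,x0:x1]
    n,_,st,ce=cv2.connectedComponentsWithStats(k);return [(ce[i].round(2).tolist(),st[i].tolist()) for i in range(1,n) if st[i][4]>=amin]
def st(p,P):
    x,y,t=p;P=np.atleast_2d(P);return np.c_[x+P[:,0]*np.cos(t)-P[:,1]*np.sin(t),y+P[:,0]*np.sin(t)+P[:,1]*np.cos(t),P[:,2]]
E
python3 - <<'E'
from h import *
for n,b in(("top",(180,80,340,230)),("side",(170,150,340,300))):
    c=manip.camera(n)
    for nm,lo,hi in(("yel",(24,120,90),(35,255,255)),("red",(0,170,90),(6,255,255)),("ora",(12,200,120),(22,255,255))):
        print(n,nm)
        for q in blobs(c,lo,hi,b):
            print(q, *[back(c,q[0],z).round(1)[:2] for z in((103,115,70) if nm=="yel" else (68,) if nm=="red" else (86,))])
E
```

```text
top yel
([198.12, 164.65], [195, 151, 7, 28, 78]) [629.  237.9] [626.9 235.6] [634.7 244.2]
([263.0, 159.0], [262, 159, 3, 1, 3]) [648.9  48.3] [646.6  47.6] [655.1  50. ]
([225.4, 175.12], [223, 171, 6, 9, 25]) [599.4 157. ] [597.6 155.4] [604.3 161.4]
([308.8, 171.25], [305, 170, 10, 3, 20]) [614.9 -86.2] [612.9 -85.6] [620.2 -87.6]
([306.26, 182.53], [296, 180, 21, 6, 70]) [581.5 -79.2] [579.9 -78.7] [586.1 -80.5]
top red
([312.82, 208.55], [311, 207, 4, 4, 11]) [ 508.9 -101. ]
top ora
([276.44, 137.57], [263, 122, 33, 33, 374]) [717.4  10.6]
([290.3, 131.05], [288, 127, 6, 9, 20]) [737.9 -30.3]
([273.5, 136.5], [273, 135, 2, 4, 4]) [720.5  19.4]
([292.0, 141.0], [292, 140, 1, 3, 3]) [707.8 -35.9]
([278.75, 148.5], [278, 147, 2, 4, 4]) [684.4   3.1]
([287.8, 151.4], [287, 150, 3, 4, 5]) [676.1 -23.9]
([262.5, 157.0], [262, 156, 2, 3, 6]) [658.   50.8]
([285.0, 158.0], [285, 157, 1, 3, 3]) [656.1 -16. ]
([264.0, 160.0], [262, 160, 5, 1, 5]) [649.1  46.1]
([271.5, 161.0], [270, 161, 4, 1, 4]) [646.5  23.9]
([278.0, 162.0], [276, 162, 5, 1, 5]) [643.8   4.5]
([286.0, 163.0], [283, 163, 7, 1, 7]) [641.2 -19.2]
side yel
([286.69, 197.63], [282, 192, 10, 12, 49]) [ 588.  -106.3] [583.6 -84.1] [ 600.1 -167.5]
([237.54, 264.86], [220, 260, 35, 11, 142]) [631.1 235.2] [625.8 250.6] [645.5 192.7]
side red
([287.31, 154.12], [260, 150, 53, 11, 471]) [ 668.1 -511.9]
([312.0, 210.5], [310, 209, 5, 4, 18]) [ 513.1 -109.4]
side ora
([324.07, 167.6], [321, 166, 7, 4, 15]) [ 513.9 -380.2]
([329.04, 177.12], [325, 166, 10, 21, 83]) [ 488.4 -308.4]
([235.48, 217.85], [210, 207, 52, 22, 703]) [707.   9.]
```

Run:
```python
from h import *
T=manip.camera("top");S=manip.camera("side")
t=lambda x,y:(160+x/4-.4,80+y/4-.4); s=lambda x,y:(165+x/4-.4,150+y/4-.4)
def model(p):
    b=p[:3];xr,xm=p[3:5]
    A=[(42,220,103),(-42,220,103),(xr,-70,115),(xr,-130,115),(xm,-128,68),(-47,50,80)]
    W=st(b,A);WS=W.copy();WS[:,:2]+=p[5:7]
    return np.r_[proj(T,W),proj(S,WS[:5])]
O=np.array([t(163,287),t(147,393),t(548,407),t(628,416),t(613,516),t(388,446),s(224,446),s(356,474),s(474,208),s(504,175),s(590,244)])
r=least_squares(lambda p:np.r_[(model(p)-O).ravel(),p[5:7]/4],[605,18,-.14,-25,-90,0,0])
print(r.x.round(3));print((model(r.x)-O).round(1).tolist())
b=r.x[:3]; b[:2]+=r.x[5:7]/2
print(b,st(b,[(0,220,103),(r.x[3],-100,115),(r.x[4],-128,68)]).round(1),"travel",r.x[3]+40-r.x[4])
np.save("fit.npy",np.r_[b,r.x[3:5]])
```

```text
[ 6.00732e+02  1.68110e+01 -1.28000e-01 -8.41100e+00 -7.62520e+01
  3.52500e+00 -1.88700e+00]
[[1.1, -0.6], [0.4, 1.0], [0.3, -0.2], [0.9, 0.5], [-0.2, -0.0], [-2.0, -1.3], [-0.2, -0.6], [0.9, -0.0], [0.2, 0.9], [-0.5, -0.1], [-0.2, 1.1]]
[ 6.02494706e+02  1.58678288e+01 -1.27660137e-01] [[ 630.5  234.1  103. ]
 [ 581.4  -82.2  115. ]
 [ 510.6 -101.4   68. ]] travel 107.84114091696897
```

Emit:
send_rows:
  series:
    - [[1,16,-12,0,3],[1,45,-33,0,6],[1,80,-59,0,9],[1,115,-85,0,12],[1,150,-110,0,15],[1,185,-136,0,18],[1,220,-162,0,21],[1,255,-188,0,24],[1,290,-214,0,28],[1,325,-240,0,32.6]]

```text
clock: 1.8
eef_pos: [426.7, -140.0, 213.7]
eef_rot: [3.141, -0.001, -0.131]
wrist_force: [0.8, -0.5, -0.5]
finger_gap: 93.9
```

```bash
cat > go.py <<'E'
import sys
from h import *
def rel(target):
    s=manip.read_state();R=cv2.Rodrigues(np.zeros(3))[0];from_=s["eef_pos"]
    from scipy.spatial.transform import Rotation as Ro
    R=Ro.from_euler("xyz",s["eef_rot"]).as_matrix()
    print("t",s["clock"],"pos",s["eef_pos"].round(1),"rot",s["eef_rot"].round(3),"F",s["wrist_force"].round(1),"gap",round(s["finger_gap"],1),"q",s["joints"].round(2))
    for t in np.atleast_2d(target):print(t,"->",(R.T@(t-from_)).round(1))
if __name__=="__main__":rel(np.array(eval(sys.argv[1]),float))
E
python3 go.py "[630,235.5,200]"
```

```text
t 1.8 pos [ 426.7 -140.   213.7] rot [ 3.141e+00 -1.000e-03 -1.310e-01] F [ 0.8 -0.5 -0.5] gap 93.9 q [-0.4   0.07  1.79  0.    1.28  1.3 ]
[630.  235.5 200. ] -> [ 152.4 -398.8   13.7]
```

Emit:
send_rows:
  series:
    - [[1,8,-21,0,0],[1,22,-58,0,0],[1,38,-100,0,0],[1,54,-142,0,0],[1,70,-184,0,0],[1,86,-226,0,0],[1,102,-268,0,0],[1,120,-312,0,0],[1,136,-356,5,0],[1,150,-390,12,0]]

```text
clock: 2.8
eef_pos: [625.5, 228.5, 201.4]
eef_rot: [-3.141, -0.001, -0.127]
wrist_force: [0.4, 0.2, 0.3]
finger_gap: 94.2
```

Emit:
send_rows:
  series:
    - [[0.6,0,0,0,0],[0.6,0,0,0,0],[0.6,0,0,0,0]]

```text
clock: 3.1
eef_pos: [624.7, 225.1, 201.9]
eef_rot: [3.142, -0.0, -0.129]
wrist_force: [-0.0, -0.9, 1.1]
finger_gap: 73.3
```

```bash
python3 go.py "[630,235.5,130]"
python3 - <<'E'
from h import *
o=[]
for n,cx,cy in(("top",200,165),("side",237,235)):
    c=manip.camera(n);o.append(cv2.resize(c["img"][cy-50:cy+50,cx-50:cx+50,::-1],(400,400),interpolation=2))
    s=manip.read_state();print(proj(c,s["eef_pos"]+[0,0,-8]).round(1))
cv2.imwrite("pics/a.png",np.hstack(o))
E
```

```text
t 3.1 pos [624.7 225.1 201.9] rot [ 3.142 -0.    -0.129] F [-0.  -0.9  1.1] gap 73.3 q [ 0.29  0.57  1.17 -0.    1.4   1.99]
[630.  235.5 130. ] -> [  3.9 -11.   71.9]
[[196.6 160.5]]
[[239.9 228.4]]
```

View pics/a.png

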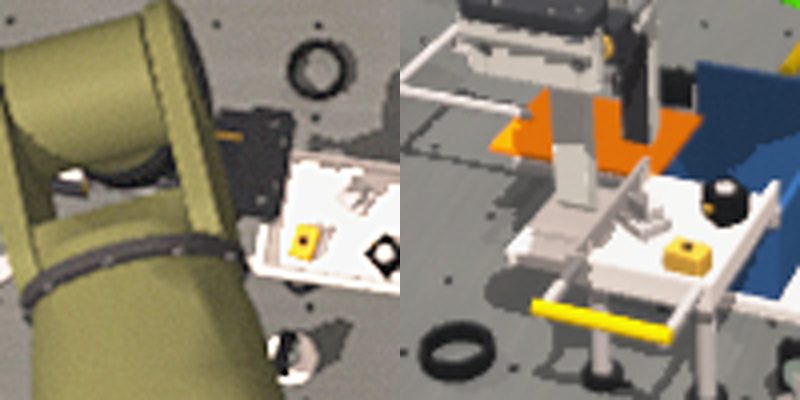

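The side view shows the jaws aligned across the yellow bar, with the bar at about crop px (600,322). It needs an 11 mm shift outward, then I can descend.

Emit:
send_rows:
  series:
    - [[0.5,4,-11,10,0],[0.5,4,-11,30,0],[0.5,4,-11,50,0],[0.5,4,-11,65,0],[0.5,4,-11,80,0],[0.5,4,-11,90,0],[0.5,4,-11,100,0],[0.5,4,-11,107,0],[0.5,4,-11,110,0],[0.5,4,-11,110,0]]

```text
clock: 4.2
eef_pos: [630.2, 236.3, 91.3]
eef_rot: [3.142, 0.0, -0.128]
wrist_force: [-0.6, 0.4, 0.1]
finger_gap: 47.0
```

Emit:
send_rows:
  series:
    - [[0,0,0,0,0],[0,0,0,0,0],[0,0,0,0,0],[0,0,0,0,0],[0,0,0,0,0],[0,0,0,0,0],[0,0,0,0,0]]
  newtons: 10

```text
clock: 4.9
eef_pos: [630.2, 236.4, 91.5]
eef_rot: [-3.141, -0.0, -0.128]
wrist_force: [0.2, 0.5, 0.7]
finger_gap: 9.4
```

Emit:
send_rows:
  series:
    - [[0,0,0.4,-4,0],[0,0,1,-8.5,0],[0,0,2.6,-17,0],[0,0,4.7,-25,0],[0,0,7,-33.4,0],[0,0,9.8,-41.5,0],[0,0,12.9,-49.4,0],[0,0,16.5,-57.2,0],[0,0,20.4,-64.8,0],[0,0,20.4,-64.8,0]]

```text
clock: 5.9
eef_pos: [627.7, 216.1, 158.0]
eef_rot: [-3.14, -0.001, -0.128]
wrist_force: [0.7, 6.6, 3.1]
finger_gap: 10.0
```

Emit:
send_rows:
  series:
    - [[0,0,3.5,-7.5,0],[0,0,8,-14.5,0],[0,0,13,-21.5,0],[0,0,18.5,-28,0],[0,0,24,-34.5,0],[0,0,30.2,-40.5,0],[0,0,36.5,-46.3,0],[0,0,43,-51.7,0],[0,0,50,-56.7,0],[0,0,57,-61.5,0]]

```text
clock: 6.9
eef_pos: [620.7, 159.8, 219.2]
eef_rot: [-3.14, -0.002, -0.128]
wrist_force: [2.5, 4.7, 6.4]
finger_gap: 9.4
```

Emit:
send_rows:
  series:
    - [[0,0,0,0,0],[0,0,0,0,0],[0,0,0,0,0],[0,0,0,0,0]]

```text
clock: 7.3
eef_pos: [620.7, 160.0, 219.1]
eef_rot: [-3.14, -0.002, -0.128]
wrist_force: [2.0, 4.8, 6.8]
finger_gap: 9.8
```

Run:
```python
from h import *
o=[]
for n,cx,cy in(("top",260,165),("side",245,215)):
    c=manip.camera(n);o.append(cv2.resize(c["img"][cy-65:cy+65,cx-65:cx+65,::-1],(400,400),interpolation=2))
    for t in("clamp","spacer","foot"):
        r=manip.find_in(t,c);print(n,t,[(np.round(d["rect"]).tolist(),round(d["conf"],2)) for d in r[:2]])
cv2.imwrite("pics/b.png",np.hstack(o))
```

```text
top clamp [([278.0, 185.0, 7.0, 6.0], 0.38)]
top spacer [([260.0, 92.0, 61.0, 94.0], 0.19)]
top foot []
side clamp []
side spacer []
side foot []
```

View pics/b.png

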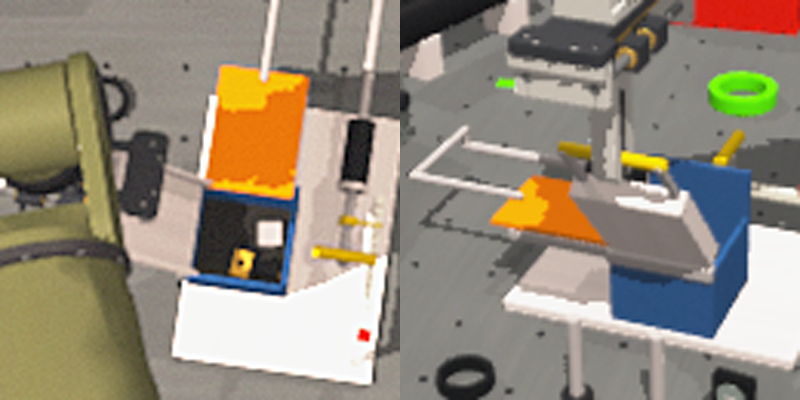

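Top crop: brass spacer at (242,262) and the light foot at (270,233) are in the box, and the tray floor looks empty. The black clamp isn't clear against the dark floor, so I'll tip a bit more and then lower.

Emit:
send_rows:
  series:
    - [[0,0,4,-2.8,0],[0,0,8,-5.2,0],[0,0,12,-7.2,0],[0,0,17,-9.3,0],[0,0,17,-9.3,0],[0,0,17,-9.3,0],[0,0,17,-9.3,0]]

```text
clock: 8.4
eef_pos: [618.6, 142.8, 228.3]
eef_rot: [-3.141, -0.002, -0.128]
wrist_force: [2.4, 3.2, 7.7]
finger_gap: 10.0
```

```bash
python3 - <<'E'
from h import *
c=manip.camera("top");i=c["img"][150:200,250:300].astype(float)
i=np.clip((i/255)**.5*255,0,255).astype(np.uint8)
cv2.imwrite("pics/c.png",cv2.resize(i[:,:,::-1],(400,400),interpolation=2))
E
python3 go.py "[630.2,236.4,91.5]"
```

```text
t 8.45 pos [618.6 142.8 228.3] rot [-3.141e+00 -2.000e-03 -1.280e-01] F [2.6 4.7 8.7] gap 9.5 q [0.17 0.48 1.24 0.   1.42 1.87]
[630.2 236.4  91.5] -> [ -0.8 -94.2 136.9]
```

View pics/c.png

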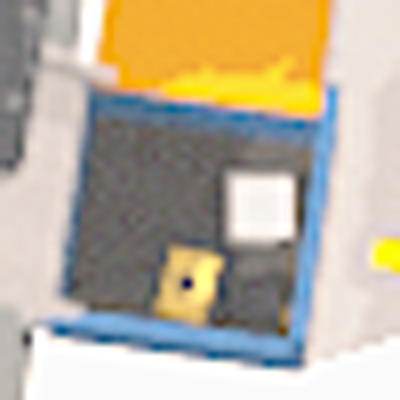

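The gamma-brightened crop also shows the black clamp at (258,295), with its orange dot, so all three parts are in the box. Lowering the tray now.

Emit:
send_rows:
  series:
    - [[0,0,-8,4.8,0],[0,0,-17,9.3,0],[0,0,-30.5,19.1,0],[0,0,-43.4,30.3,0],[0,0,-55,42.8,0],[0,0,-65.2,56.3,0],[0,0,-74,70.8,0],[0,0,-81.5,86.2,0],[0,0,-87.4,102.2,0],[0,0,-89.8,110.5,0]]

```text
clock: 9.45
eef_pos: [629.3, 232.3, 114.3]
eef_rot: [3.141, 0.001, -0.128]
wrist_force: [1.0, 1.4, 0.4]
finger_gap: 9.7
```

Emit:
send_rows:
  series:
    - [[0,0,-2,8,0],[0,0,-3.3,14,0],[0,0,-4.2,20,0],[0,0,-4.5,24.5,0],[0,0,-4.5,24.5,0],[0,0,-4.5,24.5,0]]

```text
clock: 10.05
eef_pos: [630.1, 236.2, 92.2]
eef_rot: [-3.142, 0.0, -0.128]
wrist_force: [-2.3, 1.6, -0.7]
finger_gap: 9.6
```

Emit:
send_rows:
  series:
    - [[0.5,0,0,0,0],[0.5,0,0,0,0],[0.5,0,0,0,0],[0.5,0,0,0,0],[0.5,0,0,-10,0],[0.5,0,0,-30,0],[0.5,0,0,-60,0],[0.5,0,0,-90,0],[0.5,0,0,-110,0],[0.5,0,0,-120,0]]

```text
clock: 11.05
eef_pos: [630.7, 236.4, 215.1]
eef_rot: [-3.14, -0.003, -0.128]
wrist_force: [0.7, -0.2, 0.6]
finger_gap: 46.6
```

```bash
python3 go.py "[581.4,-82,205]"
```

```text
t 11.05 pos [630.7 236.4 215.1] rot [-3.14e+00 -3.00e-03 -1.28e-01] F [ 0.7 -0.2  0.6] gap 46.6 q [0.3  0.58 1.12 0.   1.44 2.  ]
[581.4 -82.  205. ] -> [ -8.2 322.1   9.6]
```

Emit:
send_rows:
  series:
    - [[0.5,-0.5,15,0,-8],[0.5,-1,45,0,-16],[0.5,-2,80,0,-24],[0.5,-3,118,0,-32],[0.5,-4,156,0,-40],[0.5,-5,194,0,-48],[0.5,-6,232,0,-56],[0.5,-7,268,0,-64],[0.5,-8,300,0,-72],[0.5,-8,321,0,-80]]

```text
clock: 12.05
eef_pos: [580.5, -83.1, 211.9]
eef_rot: [-3.141, 0.0, 1.273]
wrist_force: [0.8, 0.6, -0.2]
finger_gap: 47.3
```

Emit:
send_rows:
  series:
    - [[0.5,0,0,0,-5],[0.5,0,0,0,-10],[0.5,0,0,0,-10],[0.5,0,0,0,-10]]

```text
clock: 12.45
eef_pos: [581.1, -81.0, 211.9]
eef_rot: [-3.141, -0.0, 1.44]
wrist_force: [-0.6, -1.0, -0.5]
finger_gap: 46.6
```

```bash
python3 go.py "[[581.4,-82,104],[582,-80.5,104]]"
python3 - <<'E'
from h import *
o=[]
for n,cx,cy in(("top",270,165),("side",255,225)):
    c=manip.camera(n);o.append(cv2.resize(c["img"][cy-75:cy+75,cx-75:cx+75,::-1],(400,400),interpolation=2))
    print(n,[q for q in blobs(c,(24,120,90),(35,255,255),(180,80,340,300))])
cv2.imwrite("pics/d.png",np.hstack(o))
E
```

```text
t 12.45 pos [581.1 -81.  211.9] rot [-3.141 -0.     1.44 ] F [-0.6 -1.  -0.5] gap 46.6 q [-0.2   0.38  1.41 -0.    1.35 -0.07]
[581.4 -82.  104. ] -> [ -0.9   0.4 107.9]
[582.  -80.5 104. ] -> [  0.7   0.8 107.9]
top [([267.0, 126.0], [267, 125, 1, 3, 3]), ([292.67, 128.33], [291, 126, 3, 7, 9]), ([290.0, 131.4], [289, 130, 3, 4, 5]), ([277.5, 133.0], [276, 132, 4, 3, 4]), ([265.0, 136.0], [265, 135, 1, 3, 3]), ([291.0, 135.5], [290, 135, 3, 2, 4]), ([287.55, 141.45], [286, 139, 4, 7, 11]), ([264.0, 143.0], [264, 142, 1, 3, 3]), ([277.67, 145.33], [277, 145, 2, 2, 3]), ([263.2, 149.8], [263, 148, 2, 4, 5]), ([283.65, 156.65], [281, 149, 6, 14, 20]), ([198.13, 164.55], [195, 151, 7, 28, 82]), ([275.67, 153.33], [275, 153, 2, 2, 3]), ([278.57, 153.86], [278, 152, 2, 5, 7]), ([266.91, 158.32], [262, 155, 10, 6, 22]), ([270.33, 155.33], [270, 155, 2, 2, 3]), ([281.33, 155.0], [281, 154, 2, 3, 3]), ([276.58, 159.42], [273, 156, 8, 6, 19]), ([291.0, 172.0], [291, 171, 1, 3, 3]), ([273.71, 183.0], [271, 181, 6, 6, 14])]
side [([286.73, 197.63], [282, 192, 11, 12, 51]), ([237.43, 264.86], [220, 260, 35, 11, 146])]
```

View pics/d.png

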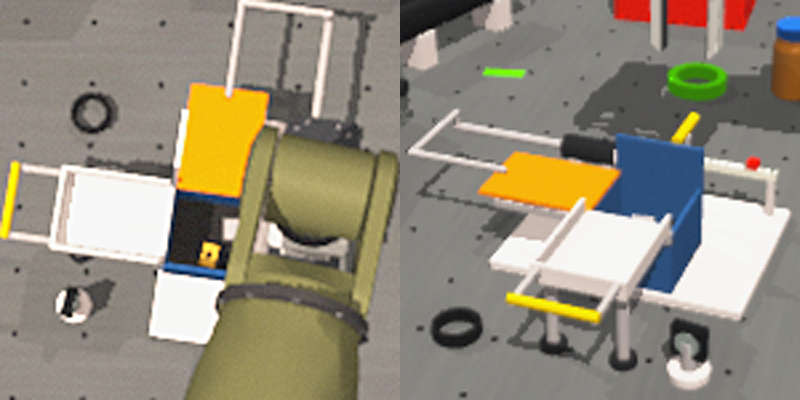

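The tray is flat and empty, and its bar is back at its starting pixel. The jaws straddle the rod bar, so I'll descend.

Emit:
send_rows:
  series:
    - [[0.5,0,0.6,10,0],[0.5,0,0.6,30,0],[0.5,0,0.6,50,0],[0.5,0,0.6,70,0],[0.5,0,0.6,85,0],[0.5,0,0.6,95,0],[0.5,0,0.6,103,0],[0.5,0,0.6,107,0],[0.5,0,0.6,107,0]]

```text
clock: 13.45
eef_pos: [581.8, -81.2, 104.9]
eef_rot: [-3.141, -0.0, 1.443]
wrist_force: [-0.3, 0.4, -1.3]
finger_gap: 46.9
```

Emit:
send_rows:
  series:
    - [[0,0,0,0,0],[0,0,0,0,0],[0,0,0,0,0],[0,0,0,0,0],[0,0,0,0,0],[0,0,0,0,0],[0,0,0,0,0]]
  newtons: 40

```text
clock: 14.15
eef_pos: [581.3, -81.1, 105.1]
eef_rot: [-3.14, -0.0, 1.443]
wrist_force: [-5.7, 0.1, 4.3]
finger_gap: 11.4
```

```bash
python3 go.py "[581.4,-82,104]"
python3 - <<'E'
from h import *
for n,b in(("top",(290,80,340,230)),("side",(270,170,330,240))):
    c=manip.camera(n)
    print(n,blobs(c,(24,120,90),(35,255,255),b),blobs(c,(0,170,90),(6,255,255),b))
E
```

```text
t 14.15 pos [581.3 -81.1 105.1] rot [-3.14  -0.     1.443] F [-5.7  0.1  4.3] gap 11.4 q [-0.2   0.49  1.52 -0.    1.13 -0.07]
[581.4 -82.  104. ] -> [-0.9  0.2  1.1]
top [([292.25, 129.0], [291, 126, 3, 9, 16]), ([291.33, 137.0], [291, 136, 2, 3, 3]), ([290.5, 146.5], [290, 145, 2, 4, 4])] []
side [([284.97, 199.67], [282, 195, 6, 9, 30])] [([311.89, 210.72], [310, 209, 5, 5, 18])]
```

Emit:
send_rows:
  series:
    - [[0,0,-3,0,0],[0,0,-10,0,0],[0,0,-20,0,0],[0,0,-32,0,0],[0,0,-44,0,0],[0,0,-56,0,0],[0,0,-68,0,0],[0,0,-80,0,0],[0,0,-90,0,0],[0,0,-95,0,0]]

```text
clock: 15.25
eef_pos: [488.2, -69.7, 105.2]
eef_rot: [3.138, 0.001, 1.442]
wrist_force: [13.6, -6.5, -10.2]
finger_gap: 11.0
```

Emit:
send_rows:
  series:
    - [[0,0,-3,0,0],[0,0,-6,0,0],[0,0,-9,0,0],[0,0,-12,0,0],[0,0,-12,0,0],[0,0,-12,0,0],[0,0,-12,0,0]]

```text
clock: 15.95
eef_pos: [476.9, -68.3, 105.2]
eef_rot: [3.138, 0.001, 1.442]
wrist_force: [12.6, -7.2, -9.4]
finger_gap: 10.9
```

```bash
python3 go.py "[581.3,-81.1,105.1]"
python3 - <<'E'
from h import *
o=[]
for n,cx,cy in(("top",305,205),("side",308,208)):
    c=manip.camera(n);o.append(cv2.resize(c["img"][cy-30:cy+30,cx-30:cx+30,::-1],(400,400),interpolation=2))
    print(n,blobs(c,(22,100,90),(36,255,255),(270,160,345,260)),blobs(c,(0,150,90),(6,255,255),(295,195,330,225)))
cv2.imwrite("pics/e.png",np.hstack(o))
E
```

```text
t 15.95 pos [476.9 -68.3 105.2] rot [3.138e+00 1.000e-03 1.442e+00] F [12.6 -7.2 -9.4] gap 10.9 q [-0.22  0.27  1.83 -0.    1.04 -0.09]
[581.3 -81.1 105.1] -> [  0.6 105.2   0.5]
top [([277.27, 176.71], [270, 160, 20, 39, 556]), ([287.0, 173.0], [287, 172, 1, 3, 3]), ([285.44, 179.33], [284, 177, 3, 5, 9]), ([284.31, 188.23], [283, 183, 3, 11, 13]), ([283.2, 217.86], [275, 193, 18, 47, 315]), ([311.75, 214.9], [291, 196, 42, 54, 933]), ([297.85, 235.54], [294, 234, 9, 4, 13]), ([306.75, 238.0], [306, 237, 2, 3, 4]), ([309.8, 239.8], [309, 239, 3, 3, 5]), ([315.0, 242.12], [313, 240, 5, 5, 8]), ([290.91, 252.13], [270, 243, 45, 17, 448])] []
side [([321.64, 205.44], [318, 198, 7, 14, 50]), ([307.88, 215.56], [306, 212, 5, 8, 25])] [([312.29, 210.47], [310, 209, 5, 5, 17])]
```

View pics/e.png

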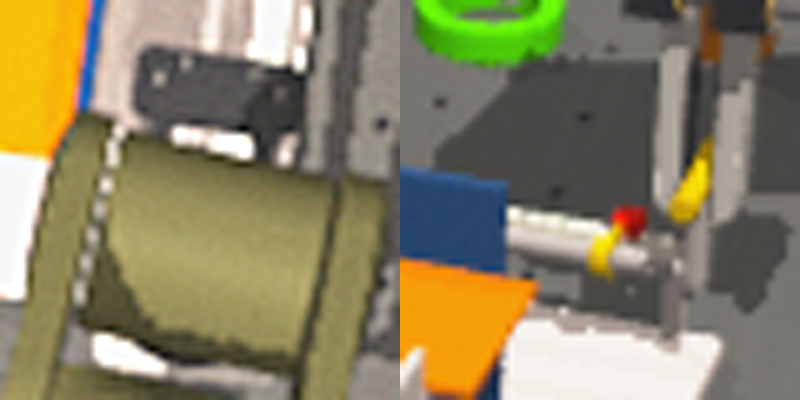

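Run:
```python
from h import *
f=np.load("fit.npy");th=f[2];u=np.array([np.cos(th),np.sin(th),0])
v=np.array([-np.sin(th),np.cos(th),0])
cs=[manip.camera("side") for _ in range(4)];c=cs[0]
im=np.mean([q["img"].astype(float) for q in cs],0)
r,g,b=im[...,0],im[...,1],im[...,2]
ww=np.clip(g-b-60,0,None);wr=np.clip(r-g-60,0,None)
def row(w,x0,x1,y):
    s=w[y,x0:x1]; return (s@np.arange(x0,x1))/s.sum() if s.sum()>20 else None
for y in range(207,221):
    p=row(ww,300,315,y);print(y,None if p is None else (round(p,2),ww[y,300:315].sum().round(),[round(float((back(c,(p,y),z)-[*f[:2],0])@d),1) for z in(70,) for d in(u,v)]))
Y,X=np.mgrid[204:217,305:320];w=wr[204:217,305:320];m=((w*X).sum()/w.sum(),(w*Y).sum()/w.sum())
for z in(66,68,70):
    q=back(c,m,z)-[*f[:2],0];print("mark",np.round(m,2),z,round(float(q@u),1),round(float(q@v),1))
w=ww[194:215,315:328];Y,X=np.mgrid[194:215,315:328];m=((w*X).sum()/w.sum(),(w*Y).sum()/w.sum())
q=back(c,m,115)-[*f[:2],0];print("bar",np.round(m,2),q@u,q@v)
```

```text
207 None
208 None
209 None
210 None
211 (np.float64(310.0), np.float64(42.0), [-69.0, -127.4])
212 (np.float64(310.18), np.float64(145.0), [-71.1, -121.9])
213 (np.float64(308.9), np.float64(328.0), [-69.3, -115.1])
214 (np.float64(308.19), np.float64(461.0), [-69.0, -108.9])
215 (np.float64(307.78), np.float64(420.0), [-69.5, -103.1])
216 (np.float64(307.33), np.float64(283.0), [-69.9, -97.2])
217 (np.float64(307.32), np.float64(219.0), [-71.4, -91.8])
218 (np.float64(307.69), np.float64(124.0), [-74.0, -86.8])
219 None
220 None
mark [311.73 210.39] 66 -70.9 -139.4
mark [311.73 210.39] 68 -71.8 -136.0
mark [311.73 210.39] 70 -72.7 -132.5
bar [321.59 205.59] -111.03689174351611 -90.42117413471594
```

The pointer stands at about x = -69.6 and the mark at about -71.8. The rest-pose fit also gives about 2 mm remaining, so I'll pull 2 mm more.

Emit:
send_rows:
  series:
    - [[0,0,-1,0,0],[0,0,-2.1,0,0],[0,0,-2.1,0,0],[0,0,-2.1,0,0],[0,0,-2.1,0,0],[0,0,-2.1,0,0]]

```text
clock: 16.85
eef_pos: [474.9, -68.0, 105.2]
eef_rot: [3.137, 0.001, 1.443]
wrist_force: [11.6, -7.3, -9.6]
finger_gap: 11.0
```

```bash
python3 go.py "[581.3,-81.1,105.1]"
python3 - <<'E'
from h import *
c=manip.camera("side")
a=cv2.resize(c["img"][193:228,290:335,::-1],(450,350),interpolation=2)
b=cv2.resize(c["img"][160:300,170:350,::-1],(450,350),interpolation=2)
cv2.imwrite("pics/f.png",np.vstack([a,b])[:600])
E
```

```text
t 16.85 pos [474.9 -68.  105.2] rot [3.137e+00 1.000e-03 1.443e+00] F [11.6 -7.3 -9.6] gap 11.0 q [-0.22  0.27  1.83 -0.    1.03 -0.09]
[581.3 -81.1 105.1] -> [  0.6 107.2   0.6]
```

View pics/f.png

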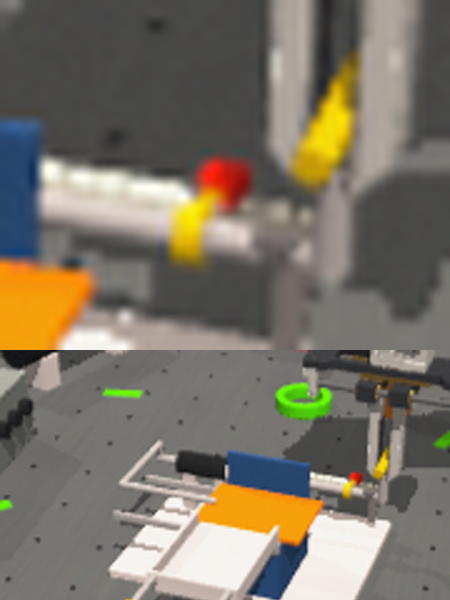

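The pointer line now runs into the middle of the red mark, within about 1 mm. The cover is over the box, the tray is flat, and the hold is steady. Handing in.

```bash
python3 -c "
from cell import manip
print(manip.sign_off())"
```

```text
the job is handed in; nothing more can be done
None
```

I tipped the tray to about 1.0 rad and all three parts slid into the box. I lowered the tray flat, then pulled the rod out 107 mm and handed the job in at about 17 s while still holding it with a 40 N grip.

**Checks on the parts and tray:**
- **Parts:** the brass spacer and the steel foot showed clearly in the box. The black clamp was only visible against the dark floor in a brightened crop; the detector gave it low confidence. The lowered tray was seen empty.
- **Tray:** it is flat, with its bar back at its starting pixel.

**Checks on the rod and surroundings:**
- **Pointer:** in the last side view it meets the red mark to within about 1 mm. The estimates of the travel needed ran from 106.7 to 107.8 mm. The top camera's view of the mark was blocked by the arm, so this rests on the side camera alone.
- **Cover and hold:** the orange cover is over the box, and the hold was steady, with about 17 N at the wrist.
- **Other things on the table:** the arm touched nothing but the two bars, as far as the pictures and forces show. I did not measure the bystanders again at the end.

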